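# Line up the salvaged heat sinks by height

### The arm

A 7-joint arm with a two-finger parallel gripper is mounted at the origin on the work surface. World frame = base frame: x ahead of the robot, y to its left, z up, the work surface at z = 0. Lengths are in m, angles in rad, forces in N, time in s.
With the tool pointing down it reaches from about 0.425 to 0.925 m from the base axis. Payload 6.8 kg.
Tool frame: the origin (TCP) lies on the front face of the gripper's body, between the roots of the fingers; the fingertips stand 73 mm ahead of it and the grasp point (between the pads) lies 54 mm ahead of it (env.nose_length is the distance from the TCP to the fingertips, in m); z points along the fingers, y is the direction in which the jaws open and shut (so a half turn about z gives the same grasp; the last joint's range is limited). The gripper opens to 85 mm and grips with 20 to 120 N. Pads are 22 mm wide; open, the fingers measure 114 mm over their backs; the gripper's body (76 mm by 85 mm) begins 54 mm behind the grasp point. The pads swing forward as they close: fully open they stand 13 mm farther back than shut.
Start: joints at [-0.108, 0.477, 0.022, 1.555, -0.011, 1.109, -0.083], TCP at [0.675, 0, 0.304] pointing down, gripper open.
Joint ranges: [-2.96, 2.96], [-0.34, 2.1], [-1.41, 1.46], [0.24, 2.44], [-1.37, 4.51], [0.17, 1.92], [-2.96, 2.96]. Speed limits (rad/s): [2.39, 2.39, 3.14, 3.14, 3.14, 3.14, 3.14].

### API

Orientations are given as a unit quaternion [w, x, y, z].
In Python, from cell import env, kin, camera, calibration, job gives the robot as it stands. The module is installed in compiled form; this text tells all that it offers. Calls block until the motion is done:
- env.reach(position, orientation): joint-space move of the TCP to a pose.
- env.movel(position, velocity=0.15, rot=None, stop_force=None): straight line of the TCP; rot=None keeps the orientation; velocity is the mean speed in m/s. With stop_force (N) it stops when the force on the tool has changed by that much, and returns True; else False.
- env.goto_joints(angles): joint-space move.
- env.grip(opening, f_grip=None): finger opening in m; f_grip is the grip in N (None keeps the last); returns when the fingers have stopped.
- env.dwell(seconds).
- kin.inverse_kinematics(position, orientation): joint angles nearest the present ones, or None.
- env.get_state(): the state.
- camera(name): name is "scene" or "side" or "wrist"; returns (picture, depth): 480x640x3 uint8, blue, green, red; 480x640 float32, m along the optical axis (not along the pixel's ray), 0 where there is no reading.
- calibration(name): a dict with "fx", "fy", "cx", "cy" (pixels), "rvec" (rotation vector, rad) and "tvec" (3), from world to camera coordinates, as OpenCV has them. Camera axes: x right, y down, z forward; pixel columns grow to the right and rows downward; lengths in m; the calibration is good to about 2 mm. A picture is of the moment at which its call begins: read the wrist's pose just before it. calibration takes no time and is no camera call; for the wrist camera it gives the pose at the moment of the call.
A pose or a line that the arm cannot do raises env.PlanningError and nothing moves.
- job.job_done(): hands the job in, once; it reports no verdict.
The state is a dict: "time": time; "qpos": joint angles; "joint_velocities": joint speeds; "joint_torque": joint torques, N m; "tcp_pos": TCP position; "orientation": TCP orientation; "force": force on the tool from outside, world axes, zero at the start; "torque": the same for the moment, N m; "opening": finger opening in m.
Only numpy, scipy, OpenCV 4.12 (cv2) and the standard library are available. Lean on these libraries where they do the work, as an engineer would, in place of code of your own. Each camera call takes 0.05 s, during which the arm holds its last target. There are 200 camera calls.

### The job

Line up the four salvaged heat sinks in order of height on the pads of the black strip: the tallest on the pad next to the upright steel end stop, then ever shorter ones, the shortest at the far end. Stand each one upright with its fins up, centred on its own pad and squared up with the row, and let go of it. Leave the black cooling fan where it lies.

Things in the scene. Friction and masses are not known exactly. Their poses are not given: they have to be found in the camera images.
- sink_tiny_center (a point): Loose heat sink, bare aluminium, square 30 x 30 mm, 22 mm tall: a solid base plate 6 mm thick below, with thin upright fins (2 mm plates running along its x axis) up to the top; mass some 30 g, more or less. The point is its centre, 11 mm above its underside; z points up out of the fins. It starts upright on the blue bench mat (top 2 mm above the work surface) turned by any angle. It is square, so it can be gripped across either pair of sides.
- sink_small_center (a point): Loose heat sink, bare aluminium, square 36 x 36 mm, 34 mm tall: a solid base plate 6 mm thick below, with thin upright fins (2 mm plates running along its x axis) up to the top; mass some 60 g, more or less. The point is its centre, 17 mm above its underside; z points up out of the fins. It starts upright on the blue bench mat (top 2 mm above the work surface) turned by any angle. It is square, so it can be gripped across either pair of sides.
- sink_medium_center (a point): Loose heat sink, bare aluminium, square 42 x 42 mm, 48 mm tall: a solid base plate 6 mm thick below, with thin upright fins (2 mm plates running along its x axis) up to the top; mass some 110 g, more or less. The point is its centre, 24 mm above its underside; z points up out of the fins. It starts upright on the blue bench mat (top 2 mm above the work surface) turned by any angle. It is square, so it can be gripped across either pair of sides.
- sink_large_center (a point): Loose heat sink, bare aluminium, square 48 x 48 mm, 64 mm tall: a solid base plate 6 mm thick below, with thin upright fins (2 mm plates running along its x axis) up to the top; mass some 180 g, more or less. The point is its centre, 32 mm above its underside; z points up out of the fins. It starts upright on the blue bench mat (top 2 mm above the work surface) turned by any angle. It is square, so it can be gripped across either pair of sides.
- pad_a_top (a point): One of four alike light grey square pads, 54 x 54 mm, 2 mm thick, fixed on a low black strip (70 x 380 mm, its top 10 mm above the work surface) in one straight row, about 80 mm from centre to centre. The point is the middle of the pad's top face (12 mm above the work surface); its y axis runs along the row. The letter says nothing of its place in the row: the pads change places from start to start.
- pad_b_top (a point): One of four alike light grey square pads, 54 x 54 mm, 2 mm thick, fixed on a low black strip (70 x 380 mm, its top 10 mm above the work surface) in one straight row, about 80 mm from centre to centre. The point is the middle of the pad's top face (12 mm above the work surface); its y axis runs along the row. The letter says nothing of its place in the row: the pads change places from start to start.
- pad_c_top (a point): One of four alike light grey square pads, 54 x 54 mm, 2 mm thick, fixed on a low black strip (70 x 380 mm, its top 10 mm above the work surface) in one straight row, about 80 mm from centre to centre. The point is the middle of the pad's top face (12 mm above the work surface); its y axis runs along the row. The letter says nothing of its place in the row: the pads change places from start to start.
- pad_d_top (a point): One of four alike light grey square pads, 54 x 54 mm, 2 mm thick, fixed on a low black strip (70 x 380 mm, its top 10 mm above the work surface) in one straight row, about 80 mm from centre to centre. The point is the middle of the pad's top face (12 mm above the work surface); its y axis runs along the row. The letter says nothing of its place in the row: the pads change places from start to start.
- stop: Upright steel end stop fixed on the strip at one end of the row, a plate 64 mm wide, 6 mm thick and 50 mm tall with a small foot; it may be at either end, in line with the pads, about 55 mm from the centre of the nearest pad. Origin at the middle of its underside, 10 mm above the work surface; its y axis runs along the row. (The other end of the strip has only a flat bar 4 mm high.)
- fan: Bystander: loose black square cooling fan lying flat on the mat, 80 x 80 mm, 25 mm tall; origin at the middle of its underside.
Not all that is in view belongs to the job. What is shaped like the part that bears sink_small_center but brown, orange or yellow is not meant.

How it is judged:
At the end, for the whole second after the job is handed in: Counted from the end stop, the pads carry the 64, 48, 34 and 22 mm heat sinks in order, each upright (0.1 rad), resting on its pad (4 mm in height), within 12 mm of the pad's centre, square to the row within 0.26 rad (any quarter turn), released and at rest ((horizontal distance between sink_tiny_center and pad_a_top below 0.012 m or horizontal distance between sink_tiny_center and pad_b_top below 0.012 m or horizontal distance between sink_tiny_center and pad_c_top below 0.012 m or horizontal distance between sink_tiny_center and pad_d_top below 0.012 m) and horizontal distance between sink_tiny_center and stop between 0.255 and 0.33 m and z of sink_tiny_center in the frame of pad_a_top between 0.007 and 0.015 m and angle between each of sink_tiny_center, sink_small_center, sink_medium_center, sink_large_center's own z axis and vertical below 0.1 rad and (angle between the x axis of sink_tiny_center and the x axis of pad_a_top, either way round below 0.26 rad or angle between the x axis of sink_tiny_center and the y axis of pad_a_top, either way round below 0.26 rad) and linear speed of each of sink_tiny, sink_small, sink_medium, sink_large below 0.02 m/s and angular speed of each of sink_tiny, sink_small, sink_medium, sink_large below 0.2 rad/s and (horizontal distance between sink_small_center and pad_a_top below 0.012 m or horizontal distance between sink_small_center and pad_b_top below 0.012 m or horizontal distance between sink_small_center and pad_c_top below 0.012 m or horizontal distance between sink_small_center and pad_d_top below 0.012 m) and horizontal distance between sink_small_center and stop between 0.175 and 0.255 m and z of sink_small_center in the frame of pad_a_top between 0.013 and 0.021 m and (angle between the x axis of sink_small_center and the x axis of pad_a_top, either way round below 0.26 rad or angle between the x axis of sink_small_center and the y axis of pad_a_top, either way round below 0.26 rad) and (horizontal distance between sink_medium_center and pad_a_top below 0.012 m or horizontal distance between sink_medium_center and pad_b_top below 0.012 m or horizontal distance between sink_medium_center and pad_c_top below 0.012 m or horizontal distance between sink_medium_center and pad_d_top below 0.012 m) and horizontal distance between sink_medium_center and stop between 0.095 and 0.175 m and z of sink_medium_center in the frame of pad_a_top between 0.02 and 0.028 m and (angle between the x axis of sink_medium_center and the x axis of pad_a_top, either way round below 0.26 rad or angle between the x axis of sink_medium_center and the y axis of pad_a_top, either way round below 0.26 rad) and (horizontal distance between sink_large_center and pad_a_top below 0.012 m or horizontal distance between sink_large_center and pad_b_top below 0.012 m or horizontal distance between sink_large_center and pad_c_top below 0.012 m or horizontal distance between sink_large_center and pad_d_top below 0.012 m) and horizontal distance between sink_large_center and stop between 0.025 and 0.095 m and z of sink_large_center in the frame of pad_a_top between 0.028 and 0.036 m and (angle between the x axis of sink_large_center and the x axis of pad_a_top, either way round below 0.26 rad or angle between the x axis of sink_large_center and the y axis of pad_a_top, either way round below 0.26 rad)); the robot touches nothing.
It fails at once if the cooling fan is moved by more than 20 mm (distance of fan from where it was at the start of the episode above 0.02 m).
It also fails if it takes over 102 s, if anything falls off the work surface, if the arm or the gripper's body presses on something with over 40 N, if the wrist force passes 120 N, or if a joint passes its speed limit or range.

## Working session

There is one attempt and no reset: what is moved stays moved. The work goes in short steps, each a Python script; the robot and the scene stay as the last script left them, time stands still between calls to the robot, and variables do not carry over. Pictures are saved under pics/ and viewed, about 12 in all and at most 16, crops included, and the job is handed in when it is done.

```bash
mkdir -p pics
cat > h.py <<'E'
import numpy as np, cv2
from cell import env, kin, camera, calibration, job
def cal(n):
    c=calibration(n); R=cv2.Rodrigues(np.array(c["rvec"],float))[0]; t=np.array(c["tvec"],float).ravel()
    return c,R,t
def cloud(depth,cl):
    c,R,t=cl; v,u=np.mgrid[0:480,0:640]
    P=np.stack([(u-c["cx"])/c["fx"]*depth,(v-c["cy"])/c["fy"]*depth,depth],-1)
    W=(P-t)@R; W[depth<=0]=np.nan; return W
def project(p,cl):
    c,R,t=cl; q=R@np.array(p)+t; return c["fx"]*q[0]/q[2]+c["cx"],c["fy"]*q[1]/q[2]+c["cy"]
def down(yaw): # jaw (tool y) direction at angle yaw+90deg
    return np.array([0,np.cos(yaw/2),np.sin(yaw/2),0])
E
python3 - <<'E'
from h import *
for n in ("scene","side","wrist"):
    cl=cal(n); im,d=camera(n); cv2.imwrite(f"pics/{n}0.png",im); np.savez(f"{n}0.npz",im=im,d=d,R=cl[1],t=cl[2],k=[cl[0][k] for k in("fx","fy","cx","cy")])
    print(n,-cl[1].T@cl[2],cl[1][2])
print(env.get_state())
E
```

```text
scene [0.94860646 0.75783722 0.6257525 ] [-0.4471907  -0.68703019 -0.57272156]
side [ 0.32199033 -0.51692018  0.80048448] [ 0.20654074  0.61742117 -0.75903361]
wrist [0.67518106 0.08277529 0.37224896] [-8.00731826e-04 -3.23584515e-01 -9.46198933e-01]
{'time': 0.15, 'qpos': array([-0.10812224,  0.47763183,  0.0223562 ,  1.55617046, -0.01146393,
        1.10930415, -0.08310835]), 'joint_velocities': array([-0.00241718, -0.00174663,  0.00044698, -0.00233869,  0.00073348,
       -0.00097007,  0.00076747]), 'joint_torque': array([ 1.55385478e-03, -5.96924365e+01,  1.60940632e+00, -2.81490952e+01,
        1.26662746e-02,  6.56643446e-03,  5.58682734e-05]), 'tcp_pos': array([6.74667177e-01, 4.36188450e-06, 3.03157451e-01]), 'orientation': array([-4.40428219e-04,  7.07092526e-01,  7.07120697e-01, -5.34747385e-04]), 'force': array([-0.0571928 , -0.05838906,  0.88422434]), 'torque': array([-0.05822757,  0.0155714 , -0.00794889]), 'opening': 0.08544758993519534}
```

View pics/scene0.png

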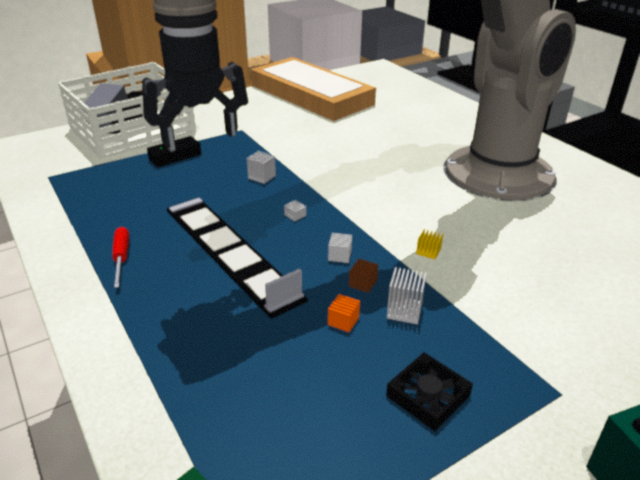

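View pics/side0.png

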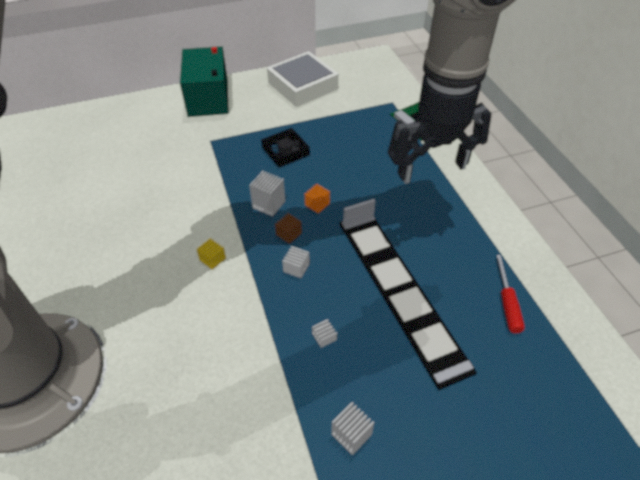

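The four bare sinks, scene / side pixels:
- large (405,297) / (267,193)
- small (340,247) / (296,262)
- tiny (294,211) / (324,333)
- medium (261,167) / (353,430)

The brown, orange and yellow blocks are decoys. The fan is at (430,388) in the scene view. The stop is at (284,288) in scene and (359,214) in side. Next I measure with depth.

Run:
```python
from h import *
seeds={"scene":dict(L=(405,297),S=(340,247),T=(294,211),M=(261,167)),"side":dict(L=(267,193),S=(296,262),T=(324,333),M=(353,430))}
H=dict(L=.066,M=.050,S=.036,T=.024)
for n in seeds:
    z=np.load(n+"0.npz"); k=z["k"]; c=dict(fx=k[0],fy=k[1],cx=k[2],cy=k[3]); cl=(c,z["R"],z["t"])
    W=cloud(z["d"],cl); hsv=cv2.cvtColor(z["im"],cv2.COLOR_BGR2HSV); low=hsv[...,1]<90
    obj=(low&(W[...,2]>.009)&(W[...,2]<.085)).astype(np.uint8)
    nl,lab=cv2.connectedComponents(obj)
    for o,(u,v) in seeds[n].items():
        w=lab[v-4:v+5,u-4:u+5]; w=w[w>0]
        if not len(w): print(n,o,"none");continue
        m=lab==np.bincount(w).argmax(); P=W[m]; zt=np.percentile(P[:,2],97)
        top=P[P[:,2]>H[o]-.006]
        r=cv2.minAreaRect((top[:,:2]*1000).astype(np.float32)); r2=cv2.minAreaRect((P[:,:2]*1000).astype(np.float32))
        print(n,o,len(P),"ztop %.3f"%zt,"top",np.round(r[0]),np.round(r[1]),round(r[2]),len(top),"all",np.round(r2[0]),np.round(r2[1]),round(r2[2]))
    # pads
    pm=((hsv[...,2]>140)&low&(W[...,2]>.004)&(W[...,2]<.022)&(W[...,0]>.35)).astype(np.uint8)
    nl,lab,st,ce=cv2.connectedComponentsWithStats(pm)
    for i in range(1,nl):
        if st[i,4]>150:
            P=W[lab==i]; r=cv2.minAreaRect((P[:,:2]*1000).astype(np.float32)); print(n,"pad?",np.round(ce[i]),st[i,4],np.round(r[0]),np.round(r[1]),round(r[2],1),"z %.4f"%np.median(P[:,2]))
```

```text
scene L 997 ztop 0.066 top [468. 245.] [51. 41.] 42 269 all [468. 246.] [52. 43.] 42
scene S 522 ztop 0.037 top [472.  74.] [41. 36.] 47 298 all [472.  74.] [41. 36.] 47
scene T 250 ztop 0.025 top [473. -81.] [32. 33.] 8 161 all [472. -81.] [34. 35.] 12
scene M 639 ztop 0.050 top [ 458. -250.] [46. 45.] 27 232 all [ 459. -250.] [48. 48.] 28
scene pad? [35.  4.] 336 [  562. -1996.] [ 43. 319.] 89.0 z 0.0122
scene pad? [119. 142.] 733 [ 657. -621.] [170. 209.] 5.6 z 0.0118
scene pad? [184. 128.] 194 [ 515. -563.] [66. 58.] 85.2 z 0.0118
scene pad? [199. 218.] 468 [ 640. -158.] [57. 64.] 5.6 z 0.0111
scene pad? [220. 238.] 533 [633. -78.] [56. 64.] 4.0 z 0.0111
scene pad? [240. 257.] 631 [628.  -5.] [57. 63.] 5.6 z 0.0111
scene pad? [261. 282.] 470 [622.  81.] [56. 61.] 1.8 z 0.0112
scene pad? [401. 315.] 204 [471. 250.] [43. 45.] 42.6 z 0.0075
side L 1055 ztop 0.067 top [466. 248.] [50. 50.] 42 396 all [467. 248.] [54. 52.] 41
side S 533 ztop 0.037 top [472.  74.] [39. 37.] 48 311 all [472.  74.] [40. 37.] 47
side T 373 ztop 0.025 top [473. -81.] [30. 33.] 8 239 all [473. -81.] [31. 33.] 9
side M 1197 ztop 0.051 top [ 459. -250.] [43. 43.] 26 503 all [ 459. -250.] [43. 43.] 25
side pad? [237.  27.] 913 [575. 952.] [449.  21.] 0.4 z 0.0128
side pad? [315.  94.] 276 [671. 569.] [138.  42.] 0.3 z 0.0127
side pad? [370. 240.] 617 [624.  85.] [56. 57.] 4.3 z 0.0118
side pad? [391. 273.] 721 [631.  -2.] [57. 56.] 2.2 z 0.0121
side pad? [410. 304.] 794 [636. -73.] [56. 55.] 4.5 z 0.0119
side pad? [434. 342.] 957 [ 642. -153.] [56. 55.] 4.3 z 0.0120
side pad? [453. 371.] 312 [ 646. -212.] [65. 14.] 3.6 z 0.0141
```

Run:
```python
from h import *
for n in ("scene","side","wrist"):
    z=np.load(n+"0.npz"); k=z["k"]; c=dict(fx=k[0],fy=k[1],cx=k[2],cy=k[3]); cl=(c,z["R"],z["t"])
    W=cloud(z["d"],cl); hsv=cv2.cvtColor(z["im"],cv2.COLOR_BGR2HSV); low=hsv[...,1]<90
    def rep(name,m,a):
        nl,lab,st,ce=cv2.connectedComponentsWithStats(m.astype(np.uint8))
        for i in range(1,nl):
            if st[i,4]>a:
                P=W[lab==i]; P=P[~np.isnan(P[:,0])]; r=cv2.minAreaRect((P[:,:2]*1000).astype(np.float32))
                if r[0][0]<900 and abs(r[0][1])<400: print(n,name,np.round(ce[i]),st[i,4],np.round(r[0]),np.round(r[1]),round(r[2],1),"z %.3f"%np.percentile(P[:,2],95))
    rep("dec",(hsv[...,0]<32)&(hsv[...,1]>150)&(W[...,2]>.006)&(W[...,2]<.07)&(W[...,0]>.2),60)
    rep("fan",(hsv[...,2]<60)&(W[...,2]>.018)&(W[...,2]<.035)&(W[...,0]>.3),100)
    if n=="wrist": rep("pad",(hsv[...,2]>130)&low&(W[...,2]>.004)&(W[...,2]<.022),150)
    rep("stop",low&(W[...,2]>.03)&(W[...,2]<.064)&(W[...,0]>.55),60)
```

```text
scene dec [120. 243.] 356 [ 792. -141.] [82. 21.] 71.7 z 0.027
scene dec [429. 244.] 424 [328. 145.] [40. 36.] 30.8 z 0.034
scene dec [363. 275.] 626 [482. 158.] [40. 36.] 31.1 z 0.036
scene dec [343. 312.] 825 [560. 216.] [40. 38.] 30.4 z 0.036
scene fan [430. 387.] 2106 [546. 396.] [83. 81.] 13.1 z 0.028
scene stop [283. 284.] 628 [620. 137.] [65.  9.] 4.8 z 0.060
side dec [317. 198.] 437 [561. 216.] [39. 37.] 31.3 z 0.037
side dec [288. 228.] 368 [483. 156.] [37. 33.] 31.5 z 0.036
side dec [211. 253.] 462 [328. 144.] [36. 38.] 33.6 z 0.034
side dec [512. 310.] 530 [ 791. -144.] [78. 22.] 68.3 z 0.029
side fan [285. 145.] 504 [545. 395.] [82. 83.] 13.9 z 0.029
side fan [285. 144.] 150 [547. 395.] [36. 38.] 74.5 z 0.028
side stop [358. 209.] 390 [619. 136.] [65. 10.] 3.8 z 0.060
wrist dec [444. 310.] 146 [ 803. -113.] [15. 17.] 67.5 z 0.027
wrist dec [421. 352.] 289 [ 782. -158.] [16. 42.] 0.7 z 0.028
wrist fan [79. 18.] 1186 [485. 156.] [37. 35.] 28.5 z 0.034
wrist pad [261. 107.] 4024 [624.  83.] [56. 55.] 3.9 z 0.012
wrist pad [272. 202.] 3220 [630.  -4.] [56. 56.] 4.4 z 0.012
wrist pad [465. 266.] 447 [822. -68.] [79.  7.] 69.7 z 0.018
wrist pad [280. 270.] 2672 [636. -75.] [55. 57.] 4.3 z 0.012
wrist pad [287. 338.] 2211 [ 641. -156.] [56. 58.] 4.1 z 0.012
wrist pad [292. 385.] 624 [ 645. -215.] [65. 20.] 4.5 z 0.015
wrist stop [246.  34.] 1384 [621. 136.] [64.  7.] 4.3 z 0.060
```

View pics/wrist0.png

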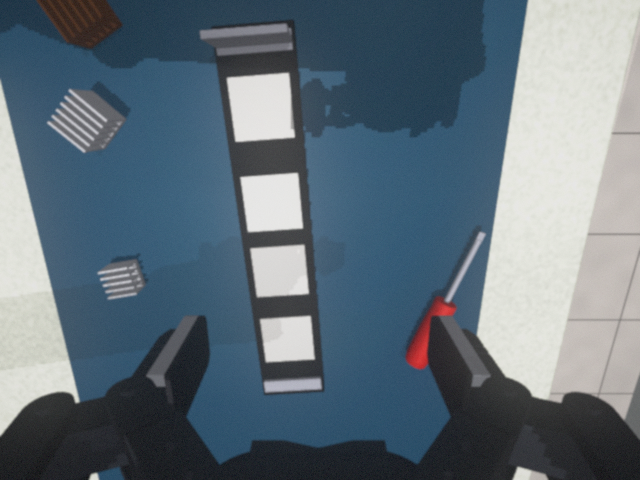

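```bash
cat >> h.py <<'E'
ROW=4.3
OBJ=dict(L=(.467,.247,42,.048,.090),M=(.459,-.250,26,.042,.084),S=(.472,.074,47,.036,.079),T=(.473,-.081,9,.030,.078))
PAD=dict(L=(.624,.084),M=(.630,-.0035),S=(.636,-.075),T=(.641,-.1555))
q=lambda jaw: down(np.radians(jaw+90))
def pick(o):
    x,y,a,w,h=OBJ[o]
    env.grip(w+.018); env.reach([x,y,.20],q(a))
    hit=env.movel([x,y,.002+h],velocity=.12,stop_force=12)
    s=env.get_state(); print("down",hit,s["tcp_pos"].round(4),s["force"].round(1))
    if hit: return False
    env.grip(0.0,30); s=env.get_state(); print("gripped",s["opening"],s["force"].round(1))
    env.movel([x,y,.22],velocity=.2); s=env.get_state(); print("lift",s["opening"],s["force"].round(1),s["time"])
    return True
def place(o):
    x,y=PAD[o]; h=OBJ[o][4]; w=OBJ[o][3]
    env.reach([x,y,.22],q(ROW)); env.movel([x,y,.035+h],velocity=.2)
    hit=env.movel([x,y,.0105+h],velocity=.03,stop_force=4)
    s=env.get_state(); print("place",hit,s["tcp_pos"].round(4),s["force"].round(1))
    env.grip(w+.016); env.movel([x,y,.22],velocity=.2); print(env.get_state()["time"])
E
python3 - <<'E'
from h import *
print(env.nose_length, env.get_state()["opening"])
for o in OBJ:
    x,y,a,w,h=OBJ[o]; print(o,kin.inverse_kinematics([x,y,h+.002],q(a)))
z=np.load("scene0.npz"); cv2.imwrite("pics/crop.png",cv2.resize(z["im"][140:340,230:450],None,fx=3,fy=3,interpolation=cv2.INTER_CUBIC)[:600])
E
```

```text
0.0726 0.08544758993519534
L [-0.45545931  0.54983642 -0.18672742  2.0439469   0.18273063  0.56314188
 -0.03713464]
M [ 0.39645845  0.54824777 -0.02137705  2.06777963  0.02219967  0.52577386
  0.8127972 ]
S [-0.15969686  0.51523052 -0.15345976  2.16454445  0.16626709  0.47247523
  0.37848265]
T [ 0.05347463  0.51569918 -0.01699588  2.16758655  0.01893911  0.45844006
  0.17878445]
```

View pics/crop.png

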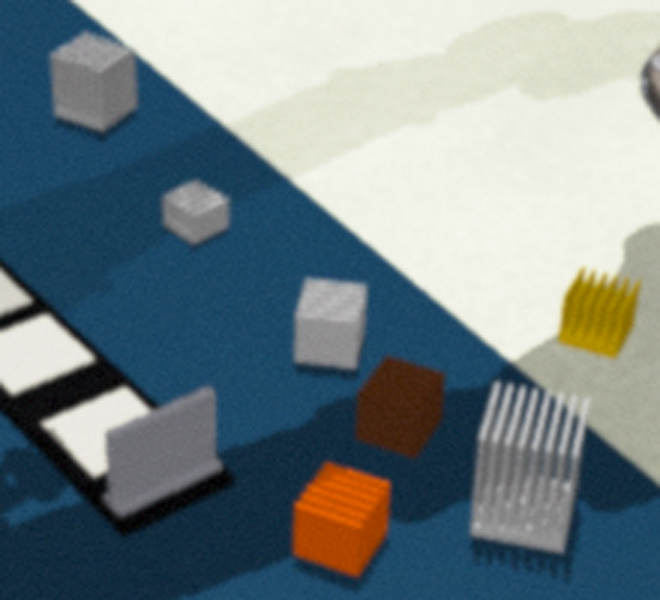

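The crop shows four silver sinks: L (530,465), S (330,322), T (195,211) and M (93,82). The brown, orange and yellow ones are 34 mm decoys, and only the silver one of that height, at (472,74) mm, fits `sink_small`. I'll pick the large sink first.

Run:
```python
from h import *
if pick("L"): place("L")
im,d=camera("side"); cv2.imwrite("pics/side1.png",im)
```

```text
down False [0.4675 0.2472 0.0926] [0.6 0.3 0.2]
gripped 0.047731322933255695 [-0.5 -0.8  5.6]
lift 0.04756110325005636 [ 0.1 -0.9 -2.3] 3.9083
place True [0.6237 0.0839 0.1029] [-1.3  0.   4.1]
7.1833
```

View pics/side1.png

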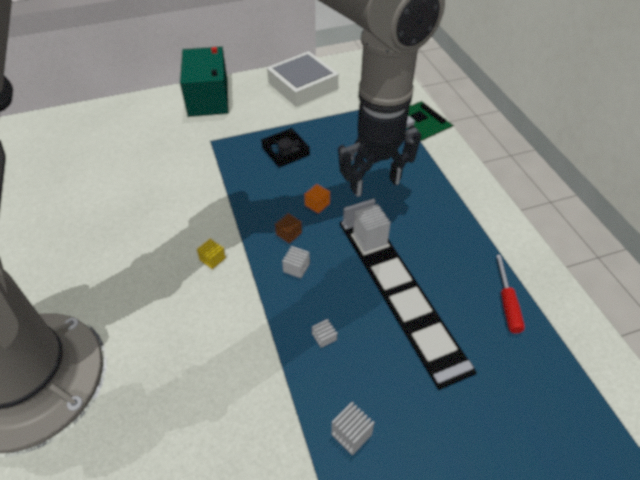

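The large sink now stands on its pad next to the stop, at (370,228). The other three follow the same way.

Run:
```python
from h import *
for o in "MST":
    print(o)
    if not pick(o): break
    if abs(env.get_state()["opening"]-OBJ[o][3])>.005: print("bad grip"); break
    place(o)
env.reach([.675,-.03,.33],q(0))
for n in ("side","wrist"):
    cl=cal(n); im,d=camera(n); cv2.imwrite(f"pics/{n}2.png",im)
    W=cloud(d,cl)
    for o,(x,y) in PAD.items():
        H={"L":.076,"M":.060,"S":.046,"T":.034}[o]
        m=(abs(W[...,0]-x)<.05)&(abs(W[...,1]-y)<.042)&(abs(W[...,2]-H)<.007); P=W[m]
        if len(P)<20: print(n,o,"few");continue
        r=cv2.minAreaRect((P[:,:2]*1000).astype(np.float32)); print(n,o,np.round(r[0],1),np.round(r[1]),round(r[2],1),"z %.3f"%np.median(P[:,2]),"off",np.round(np.array(r[0])-np.array([x,y])*1000,1))
```

```text
M
down False [ 0.4595 -0.2502  0.0866] [1.  0.4 0.4]
gripped 0.041760329389443906 [-1.3 -0.1  5.7]
lift 0.041736359358541655 [-0.4  0.5 -1.7] 11.0583
place True [ 0.6297 -0.0034  0.0969] [-0.5 -1.4  5.6]
14.6417
S
down False [0.4725 0.0741 0.0815] [ 0.1 -0.5 -0.7]
gripped 0.03551365731948977 [-0.5  0.   6.6]
lift 0.035375671877819044 [ 0.6 -0.1 -1. ] 17.8833
place True [ 0.6356 -0.075   0.0918] [-1.  -0.2  5.4]
21.2583
T
down False [ 0.4735 -0.081   0.0805] [ 0.7 -0.4  0.2]
gripped 0.028931573809920758 [-0.  -0.3  6.6]
lift 0.02913651461455621 [ 0.2  0.8 -1. ] 24.4667
place True [ 0.6407 -0.1554  0.091 ] [-1.1  0.9  6.2]
27.7167
side L [623.2  86.5] [49. 52.] 4.0 z 0.074 off [-0.8  2.5]
side M [629.3  -2.7] [44. 45.] 2.9 z 0.058 off [-0.7  0.8]
side S [635.3 -74.1] [37. 38.] 4.4 z 0.044 off [-0.7  0.9]
side T [ 640.2 -154.7] [31. 32.] 4.9 z 0.032 off [-0.8  0.8]
wrist L [624.5  84.6] [48. 48.] 4.2 z 0.075 off [0.5 0.6]
wrist M [630.6  -3.6] [42. 42.] 4.3 z 0.059 off [ 0.6 -0.1]
wrist S [636.8 -75.7] [36. 37.] 4.1 z 0.045 off [ 0.8 -0.7]
wrist T [ 641.8 -155.7] [30. 32.] 5.7 z 0.032 off [ 0.8 -0.2]
```

View pics/wrist2.png

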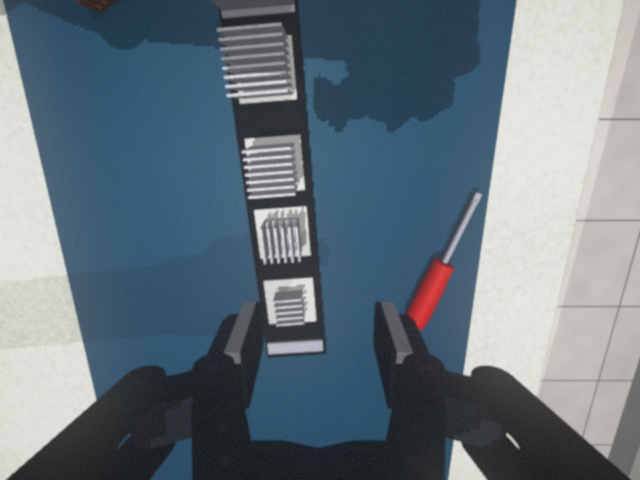

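View pics/side2.png

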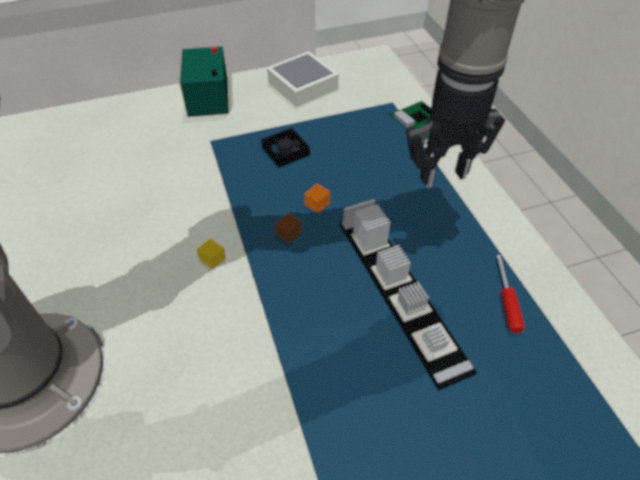

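All four sinks stand upright on their pads in falling height from the stop. In side view they are at (371,228), (393,266), (412,299) and (434,338). The gripper is clear and the fan, at (285,146), hasn't moved.

```bash
python3 -c "
from h import *
job.job_done()"
```

```text
the job is handed in; nothing more can be done
```

The four bare-aluminium heat sinks now stand on the pads in order from the end stop: 64, 48, 34 and 22 mm. I placed and released each one fins up, and handed the job in at about 30 s of the 102 s limit.

My last checks, from the wrist and side cameras:

- **Position:** each sink is within about 1 mm of its pad's centre by the wrist camera. The side camera agrees to within about 2.6 mm; its largest offset is on the large sink. The limit is 12 mm.
- **Squareness:** each sink is within 1.5° of the row.
- **Height:** the tops are at the heights expected for sinks resting on the pads, within about 2 mm.
- **Surroundings:** the fan and the coloured decoys show in the same places as before in the side view, and the gripper is clear of everything.

No check failed. The hand-in gives no verdict, so the result itself is unconfirmed.

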